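Lay out the espresso station

ROBOT

A 6-joint arm with a two-finger parallel gripper is mounted at the origin on the work surface. World frame = base frame: x ahead of the robot, y to its left, z up, the work surface at z = 0. Lengths are in mm, angles in degrees, forces in N, time in s.
With the tool pointing down it reaches from about 350 to 850 mm from the base axis. Payload 8.1 kg.
Tool frame: the origin (TCP) lies between the finger pads; the fingertips stand 22 mm ahead of it and the grasp point (between the pads) lies 3 mm ahead of it; z points along the fingers, y is the line along which they close (so a half turn about z gives the same grasp; the last joint's range is limited). The gripper opens to 85 mm and grips with 20 to 120 N. Pads are 22 mm wide; open, the fingers measure 114 mm over their backs; the gripper's body (76 mm by 85 mm) begins 54 mm behind the grasp point. The pads swing forward as they close: fully open they stand 13 mm farther back than shut.
Start: joints at [-79.492, 7.471, 85.268, -0, 87.261, -4.893], TCP at [159.365, -578.453, 221.692] pointing down, gripper open.
Joint ranges: [-169.43, 169.43], [-51.17, 129.36], [1.28, 143.12], [-76.62, 256.62], [0, 156.53], [-152.29, 152.29]. Speed limits (degrees/s): [136.94, 136.94, 159.86, 180, 180, 180].

INTERFACE

Orientations are given as [roll, pitch, yaw] about the fixed x, y, z axes, in that order (R = Rz(yaw) Ry(pitch) Rx(roll)).
In Python, from bench import r, vision gives the robot as it stands.
- The arm moves only by the tool step_arm, never from a script. Its argument "targets" is a list that holds one entry, the list of rows, each a list of 6 numbers: the shift along the world's x, y, z in mm, then the turn, a rotation vector about the world's x, y, z in rad. In form: [[[x, y, z, rx, ry, rz], ...]]. A call has 1 to 12 rows; each row is the pose to reach, as a shift and turn from the pose commanded when the call began; what a row does not reach only later rows make up. A row lasts 1/12 s, in which the tool goes at most 41.7 mm and 7.16 degrees, less where a joint would pass 70% of its speed; a pose out of reach is approached as far as the arm can. A call with a gripper value outside its range is refused whole. "fingers" is the gripper's target within -1 to 1 (shut at 1, half-way at 0, fully open at -1), set as the call begins (left out, the last holds). The fingers move at their own pace and stop on an object; "newtons" is the grip in N (left out, the last holds). Time passes only in rows, so rows that repeat a pose let the fingers close. It gives the time, the measured TCP pose, the force, the opening and the grip force at its end, in the units of the state.
- r.sense(): the state, without advancing time (a new reading comes with each control period).
- vision.snapshot(name): name is "scene" or "side" or "wrist"; returns a dict with "img" (420x560x3 uint8, blue, green, red), "mtx" (3x3 intrinsics, pixels), "D" ([k1, k2, p1, p2, k3] as OpenCV has them; the pictures are not rectified), "eye" and "attitude" of the camera in the world. Camera axes: x right, y up, looking along -z (the intrinsics and any distortion apply to the point x, -y, -z); pixel columns grow to the right and rows downward; lengths in mm; the calibration is good to about 2 mm. A picture is of the moment at which its call begins. There is no depth.
- r.hand_in(): hands the job in; it is judged then, once.
The state is a dict: "time": time; "joint_pos": joint angles; "qd": joint speeds; "joint_efforts": joint torques, N m; "tool_pos": TCP position; "tcp_rot": TCP orientation; "ft_force": force on the tool from outside, world axes, zero at the start; "wrist_torque": the same for the moment, N m; "finger_gap": finger opening in mm; "grip_force": force on a finger pad.
Only numpy, scipy, OpenCV 4.12 (cv2) and the standard library are available. Lean on these libraries where they do the work, as an engineer would, in place of code of your own. Each camera call takes 0.05 s, during which the arm holds its last target. There are 200 camera calls.

TASK

Lay out the espresso station on the brown bar mat: stand the tamper on the middle of the black tamping pad, the red leveller on the mat midway between the scale and the pad and in line with both, and the milk pitcher on the mat directly behind the scale (on the side away from you and from its blue display), centred on it, clear of it, with a gap of about 25 mm. Only when those three stand in their places, put the blue espresso cup on the middle of the scale. Everything stands upright, and the green shaker and the amber shot glass stay where they are.

Things in the scene. Friction and masses are not known exactly. Their poses are not given: they have to be found in the camera images.
- bar_mat: Fixed brown rubber mat 250 (x) x 380 (y) x 3 mm on the counter. Origin: centre of its underside. Its x points away from the robot (behind), y to the left, turned up to 0.2 rad. Scale and pad stand on it, turned with it, centred 40 mm in front (-x) of its centre and 130 mm left and right; which is left changes. The point midway between them is 40 mm in front of the mat's centre.
- scale: Fixed white coffee scale, 104 x 104 mm, with a grey 80 mm square weighing plate in the middle of its top and a blue display strip along its front edge (-x, towards the robot). Origin: centre of its underside, on the mat, 3 mm above the counter; the plate's top is 18 mm above the origin. Axes as the mat's: 'behind' is its +x.
- tamp_pad: Fixed black square rubber tamping pad, 100 x 100 x 8 mm, with a dark grey disc marking its middle. Origin: centre of its underside, 3 mm above the counter; top 8 mm above the origin. Axes as the mat's.
- cup: Loose blue ceramic espresso cup, about 0.16 kg, upright, open: 62 mm outside diameter from 28 mm up to the rim at 58 mm, foot 40 mm. A handle sticks out to its +y, to 54 mm from the axis; at the start it points roughly left (within 0.6 rad of world y). Best gripped with the fingers closing along its x. Origin: centre of its underside, z up.
- pitcher: Loose bright metal milk pitcher, about 0.18 kg, upright, open: 62 mm outside diameter up to 60 mm, neck 58 mm, rim at 72 mm. A handle sticks out to its +y, to 57 mm from the axis, 18 to 56 mm up; at the start it points roughly left (within 0.6 rad of world y). Best gripped with the fingers closing along its x. Origin: centre of its underside, z up.
- tamper: Loose coffee tamper standing upright: steel base disc 58 mm in diameter and 22 mm tall, then a slim neck and a round pale wooden handle, 34 mm in diameter from 46 to 74 mm up; 86 mm tall in all. Origin: centre of its underside, z up. About 0.35 kg.
- leveller: Loose red coffee leveller: a solid round puck 58 mm in diameter and 34 mm tall with a small steel disc on top. Origin: centre of its underside, z up. About 0.25 kg.
- shaker: Bystander, loose: green shaker with a black cap, 43 mm in diameter, 82 mm tall, standing on the mat near the middle of its back part (about 70 mm behind the mat's centre). Origin: centre of its underside. Not to be disturbed.
- shot_glass: Bystander, loose: open amber shot glass, 52 mm in diameter at the rim, 55 mm tall, standing on the counter in front of the mat. Origin: centre of its underside. Not to be disturbed.

How it is judged:
By the outcome, as a careful person would: the job done as asked, in the order asked, and still so for the second after the job is handed in, with the robot touching nothing.
It also fails if it takes over 112 s, if anything falls off the work surface, if the arm or the gripper's body presses on something with over 40 N, if the wrist force passes 120 N, or if a joint passes its speed limit or range.

## Working session

There is one attempt and no reset: what is moved stays moved. The work goes in short steps, Python scripts to look and compute and a tool call to move; the robot and the scene stay as the last step left them, time stands still between calls to the robot, and variables do not carry over. Pictures are saved under pics/ and viewed, at most 17 in all, crops included, and the job is handed in when it is done.

Besides the shell and the picture viewer there is one more tool, called after "Emit:" as a command line: name --argument value ..., lists and objects as JSON in quotes. step_arm: Moves the arm, as the interface text tells. Its arguments: {"type":"object","properties":{"targets":{"type":"array"},"fingers":{"type":"number"},"newtons":{"type":"number"}},"required":["targets"]}

```bash
ls; mkdir -p pics; python3 - <<'E'
from bench import r, vision
import cv2,numpy as np,pickle
for n in ["scene","side"]:
    s=vision.snapshot(n); pickle.dump(s,open(f'{n}0.pkl','wb'))
    print(n,s['mtx'],s['D'],s['eye'],s['attitude'])
    cv2.imwrite(f'pics/{n}0.png',cv2.resize(s['img'],(800,600),interpolation=cv2.INTER_CUBIC))
print(r.sense())
E
```

```text
pics
scene [[486.09742297   0.         275.9393643 ]
 [  0.         486.09742297 205.91569572]
 [  0.           0.           1.        ]] [0.05957403 0.         0.         0.         0.        ] [1300.81997312  254.35501093  621.21108992] [ 5.50304881e+01 -4.09204031e-02  1.07213462e+02]
side [[437.9904175    0.         281.99460355]
 [  0.         437.9904175  214.70217768]
 [  0.           0.           1.        ]] [-0.02050658  0.          0.          0.          0.        ] [ 22.4829765  552.50607329 873.82326494] [  41.56862868    0.26657985 -139.88086382]
{'time': 0.1, 'joint_pos': array([-7.94927895e+01,  7.51125238e+00,  8.53256532e+01, -1.47135169e-03,
        8.72628849e+01, -4.89317281e+00]), 'qd': array([ 0.02394402, -0.11959706, -0.07491242, -0.04200204,  0.04965561,
       -0.05998579]), 'joint_efforts': array([ 1.20329729e-03, -5.70952570e+01, -5.01940978e+01, -1.92695234e-04,
        8.09948804e-03, -4.66503423e-05]), 'tool_pos': array([ 159.24975468, -577.91992815,  220.71940075]), 'tcp_rot': array([-1.79900448e+02, -7.04775615e-03,  1.54004488e+01]), 'ft_force': array([0.53529053, 0.24145434, 0.33403973]), 'wrist_torque': array([ 0.01812893, -0.01092265,  0.07095999]), 'grip_force': 0.0, 'finger_gap': 85.41021357980394}
```

View pics/scene0.png

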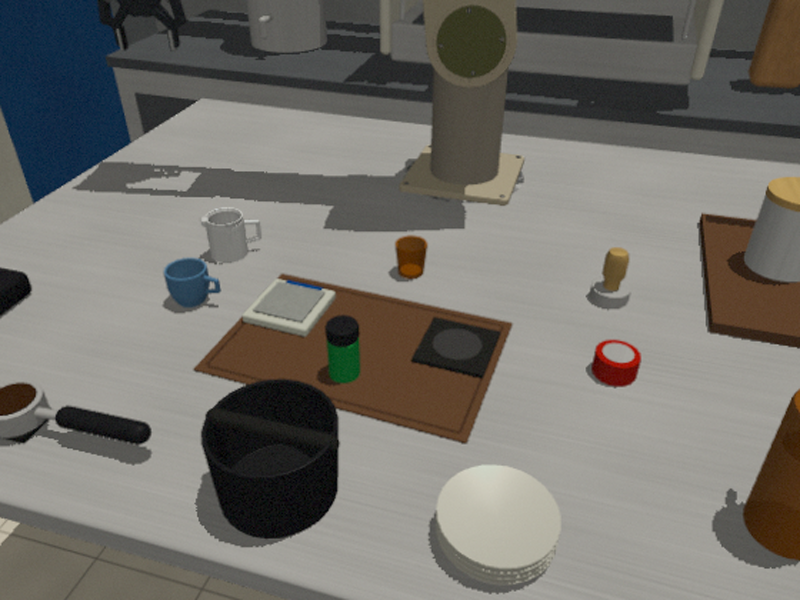

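View pics/side0.png

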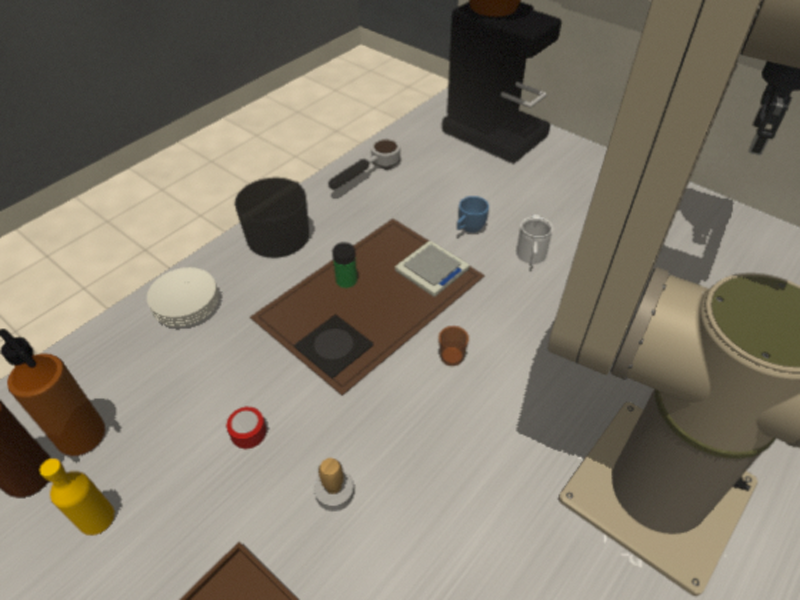

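The scene picture shows the scale on the right side of the mat (289,302) and the pad on the left (457,345). The shaker is at (343,350) and the shot glass at (411,257). The cup (188,283) and pitcher (226,237) stand right of the scale, the tamper (610,290) and leveller (616,362) left. The side view agrees.

```bash
cat > h.py <<'E'
import cv2,numpy as np,pickle
from scipy.spatial.transform import Rotation as R
def ray(s,uv):
    p=cv2.undistortPoints(np.array([[uv]],float),s['mtx'],np.array(s['D']))[0,0]
    return R.from_euler('xyz',s['attitude'],degrees=True).apply([p[0],-p[1],-1])
def onz(s,uv,z):
    d=ray(s,uv); e=np.array(s['eye']); return (e+d*(z-e[2])/d[2])[:2]
def proj(s,P):
    c=R.from_euler('xyz',s['attitude'],degrees=True).inv().apply(np.atleast_2d(P)-s['eye'])*[1,-1,-1]
    return cv2.projectPoints(c.reshape(-1,1,3),np.zeros(3),np.zeros(3),s['mtx'],np.array(s['D']))[0][:,0]
E
python3 - <<'E'
from h import *
S={n:pickle.load(open(n+'0.pkl','rb')) for n in('scene','side')}
f=.7
pts={'matBL?':(3,(198,369),(393,221)),'m2':(3,(467,440),(252,318)),'m3':(3,(511,321),(342,392)),'m4':(3,(282,275),(484,274)),
'disc':(11,(457,345),(334,345)),'plate':(21,(289,302),(433,264)),'tamp':(86,(617,250),(330,460)),'tampbase':(22,(610,288),(334,485)),
'lev':(37,(618,352),(246,421)),'cup':(58,(188,269),(474,207)),'pitch':(72,(226,216),(537,226)),'cuph':(35,(216,285),(461,227)),'pith':(40,(257,231),(534,253)),
'glass':(55,(411,243),(454,335)),'shaker':(82,(342,325),(344,250))}
for k,(z,a,b) in pts.items(): print(k,onz(S['scene'],np.array(a)*f,z).round(1),onz(S['side'],np.array(b)*f,z).round(1))
E
```

```text
matBL? [ 701.4 -206. ] [ 695.7 -207.7]
m2 [720.3 165.8] [717.9 163.3]
m3 [471.1 177.5] [478.8 174.2]
m4 [ 458.6 -195.7] [ 456.8 -202.1]
disc [559.  116.2] [553.4 115.7]
plate [ 546.6 -142.1] [ 539.4 -145.5]
tamp [364.3 307.4] [370.1 302.3]
tampbase [369.6 309. ] [365.7 306.9]
lev [541.9 325.3] [537.5 322.9]
cup [ 560.1 -295. ] [ 555.1 -297.8]
pitch [ 419.2 -306.4] [ 418.9 -314.8]
cuph [ 556.3 -254.7] [ 553.4 -253.8]
pith [ 399.  -264.9] [ 397.2 -278.4]
glass [383.9  -1.3] [386.4  -6.9]
shaker [649.5 -16.6] [650.9 -19.4]
```

Emit:
step_arm --targets '[[[130,134,0,0,0,0.88],[130,134,0,0,0,0.88],[130,134,0,0,0,0.88],[130,134,0,0,0,0.88],[130,134,0,0,0,0.88],[130,134,0,0,0,0.88],[130,134,0,0,0,0.88],[130,134,0,0,0,0.88],[130,134,0,0,0,0.88]]]' --fingers -1

```text
time: 0.85
tool_pos: [289.3, -444.2, 221.3]
tcp_rot: [-180.0, -0.0, 65.6]
ft_force: [0.1, -0.3, 0.5]
finger_gap: 85.5
grip_force: 0.0
```

Emit:
step_arm --targets '[[[130,134,0,0,0,0.88],[130,134,0,0,0,0.88],[130,134,0,0,0,0.88],[130,134,0,0,0,0.88],[130,134,0,0,0,0.88],[130,134,0,0,0,0.88],[130,134,0,0,0,0.88],[130,134,0,0,0,0.88],[130,134,0,0,0,0.88],[130,134,0,0,0,0.88]]]'

```text
time: 1.68
tool_pos: [419.0, -310.9, 221.5]
tcp_rot: [-180.0, -0.0, 115.8]
ft_force: [0.3, 0.1, -0.2]
finger_gap: 85.3
grip_force: 0.0
```

```bash
python3 - <<'E'
from bench import r, vision
import cv2,pickle
s=vision.snapshot("wrist"); pickle.dump(s,open('w1.pkl','wb')); print(s['eye'],s['attitude'],s['mtx'],s['D'])
q=r.sense(); print(q['time'],q['tool_pos'],q['tcp_rot'],q['joint_pos'])
cv2.imwrite('pics/w1.png',cv2.resize(s['img'],(800,600),interpolation=cv2.INTER_CUBIC))
E
```

```text
[ 383.05401114 -237.28013826  373.5623629 ] [-18.90275016   0.06087969  25.8857145 ] [[316.0018617    0.         279.23130683]
 [  0.         316.0018617  213.16753068]
 [  0.           0.           1.        ]] [-0.05388971  0.          0.          0.          0.        ]
1.7333 [ 419.01588576 -310.89419142  221.59153163] [-1.79995669e+02 -9.85142002e-03  1.15896522e+02] [-4.22052966e+01 -4.69204469e+00  9.76392007e+01 -3.44546326e-04
  8.70635998e+01 -6.81018008e+01]
```

View pics/w1.png

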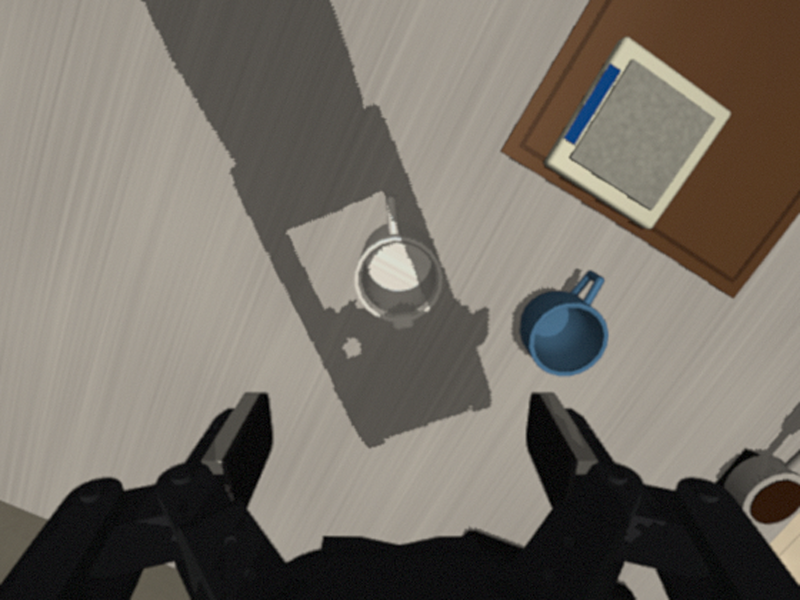

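The wrist view shows the pitcher rim centred at (399,279) with its handle at (391,200). The cup rim is at (568,334) with its handle tip at (597,275). The plate centre is at (643,133) and the scale's top corners are at (627,38), (730,112), (652,228) and (548,165).

```bash
python3 - <<'E'
from h import *
s=pickle.load(open('w1.pkl','rb'))
for k,(z,p) in {'pit':(72,(399,279)),'pith':(50,(391,200)),'cup':(58,(568,334)),'cuph':(42,(597,275)),'c1':(20,(627,38)),'c2':(20,(730,112)),'c3':(20,(652,228)),'c4':(20,(548,165)),'plate':(21,(643,133)),'m4':(3,(502,151)),'m1':(3,(735,297))}.items(): print(k,onz(s,np.array(p)*.7,z).round(1))
E
```

```text
pit [ 419.7 -313.5]
pith [ 392.2 -269.6]
cup [ 556.1 -299.7]
cuph [ 558.5 -251.6]
c1 [493.8 -96. ]
c2 [ 592.2 -100.7]
c3 [ 588.8 -200.3]
c4 [ 488.3 -196.8]
plate [ 540.2 -144.7]
m4 [ 455.2 -201.9]
m1 [ 704.1 -214.5]
```

Emit:
step_arm --targets '[[[0.5,-3,-20,0,0,0.07],[0.5,-3,-60,0,0,0.07],[0.5,-3,-95,0,0,0.07],[0.5,-3,-125,0,0,0.07],[0.5,-3,-150,0,0,0.07],[0.5,-3,-167,0,0,0.07],[0.5,-3,-177,0,0,0.07],[0.5,-3,-177,0,0,0.07]]]'

```text
time: 2.4
tool_pos: [418.1, -312.4, 42.1]
tcp_rot: [-179.9, -0.2, 120.1]
ft_force: [0.3, -0.4, -0.1]
finger_gap: 85.2
grip_force: 0.0
```

Emit:
step_arm --targets '[[[0,0,0,0,0,0],[0,0,0,0,0,0],[0,0,0,0,0,0],[0,0,0,0,0,0],[0,0,0,0,0,0],[0,0,0,0,0,0],[0,0,0,0,0,0],[0,0,0,0,0,0]]]' --fingers 1 --newtons 30

```text
time: 3.07
tool_pos: [421.0, -314.8, 46.7]
tcp_rot: [180.0, 0.2, 120.2]
ft_force: [-1.5, -2.2, 7.1]
finger_gap: 59.6
grip_force: 33.4
```

Emit:
step_arm --targets '[[[0,0,8,0,0,0],[0,0,22,0,0,0],[0,0,42,0,0,0],[0,0,65,0,0,0],[0,0,88,0,0,0],[0,0,105,0,0,0],[0,0,115,0,0,0],[0,0,115,0,0,0]]]'

```text
time: 3.73
tool_pos: [421.1, -314.5, 162.8]
tcp_rot: [179.9, 0.3, 120.3]
ft_force: [0.5, 0.0, -0.7]
finger_gap: 59.9
grip_force: 33.0
```

Emit:
step_arm --targets '[[[8,6,0,0,0,-0.02],[25,18,0,0,0,-0.06],[50,35,0,0,0,-0.12],[75,53,0,0,0,-0.18],[100,71,0,0,0,-0.25],[125,89,0,0,0,-0.32],[150,106,0,0,0,-0.38],[175,124,0,0,0,-0.44],[200,142,0,0,0,-0.5],[218,155,0,0,0,-0.55],[228.5,162,0,0,0,-0.576],[228.5,162,0,0,0,-0.576]]]'

```text
time: 4.73
tool_pos: [649.2, -148.8, 157.3]
tcp_rot: [-179.9, -0.1, 87.3]
ft_force: [0.1, -0.2, -0.9]
finger_gap: 59.3
grip_force: 33.1
```

Emit:
step_arm --targets '[[[0,0,0,0,0,0],[0,0,-20,0,0,0],[0,0,-40,0,0,0],[0,0,-60,0,0,0],[0,0,-75,0,0,0],[0,0,-85,0,0,0],[0,0,-90,0,0,0],[0,0,-90,0,0,0],[0,0,-90,0,0,0]]]'

```text
time: 5.48
tool_pos: [648.6, -151.8, 70.3]
tcp_rot: [180.0, 0.0, 87.2]
ft_force: [-0.5, -0.4, -0.2]
finger_gap: 59.2
grip_force: 33.1
```

```bash
python3 - <<'E'
from bench import r, vision
import cv2,pickle
q=r.sense(); print(q['time'],q['tool_pos'],q['tcp_rot'],q['finger_gap'])
for n,(x,y,w,h) in {'scene':(120,140,250,180),'side':(160,130,200,150)}.items():
    s=vision.snapshot(n); pickle.dump(s,open(n+'1.pkl','wb'))
    cv2.imwrite(f'pics/{n}1.png',cv2.resize(s['img'][y:y+h,x:x+w],None,fx=3.2 if n=='scene' else 4,fy=3.2 if n=='scene' else 4,interpolation=cv2.INTER_CUBIC))
E
```

```text
5.4833 [ 648.61706404 -151.77482983   70.33961022] [1.79963418e+02 1.10745091e-02 8.72435019e+01] 59.17651229007716
```

View pics/scene1.png

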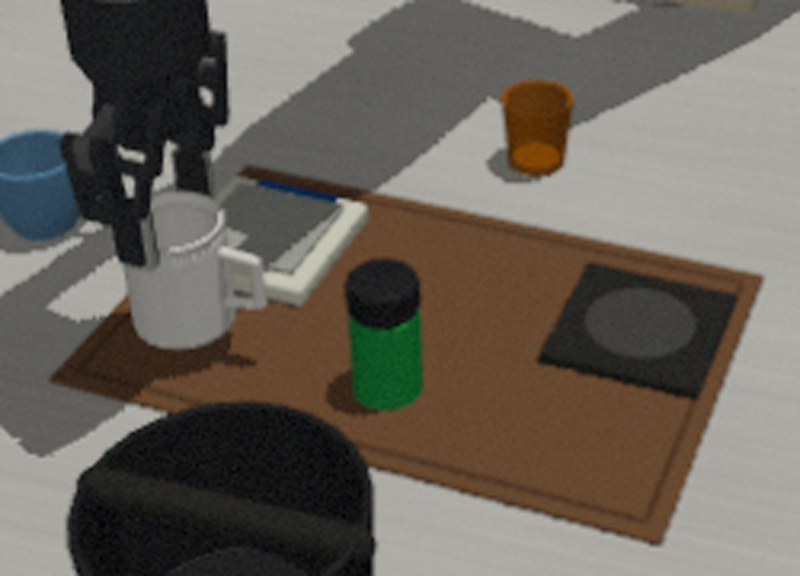

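The pitcher hangs upright over its place behind the scale, with its handle to the left and clear of the shaker. I'll lower it now.

Emit:
step_arm --targets '[[[0,0,-6,0,0,0],[0,0,-12,0,0,0],[0,0,-16,0,0,0],[0,0,-18,0,0,0],[0,0,-20,0,0,0],[0,0,-21,0,0,0],[0,0,-21,0,0,0],[0,0,-21,0,0,0],[0,0,-21,0,0,0]]]'

```text
time: 6.33
tool_pos: [648.7, -151.5, 49.8]
tcp_rot: [180.0, 0.0, 87.3]
ft_force: [-4.0, 1.1, 6.0]
finger_gap: 59.5
grip_force: 33.9
```

Emit:
step_arm --targets '[[[0,0,0,0,0,0],[0,0,0,0,0,0],[0,0,0,0,0,0],[0,0,0,0,0,0],[0,0,0,0,0,0],[0,0,0,0,0,0],[0,0,0,0,0,0]]]' --fingers -1

```text
time: 6.92
tool_pos: [648.3, -151.5, 48.6]
tcp_rot: [-180.0, -0.0, 87.2]
ft_force: [-0.4, -0.1, 0.8]
finger_gap: 85.3
grip_force: 0.0
```

Emit:
step_arm --targets '[[[0,0,10,0,0,0],[0,0,30,0,0,0],[0,0,65,0,0,0],[0,0,105,0,0,0],[0,0,145,0,0,0],[0,0,175,0,0,0],[-80,10,195,0,0,0],[-120,20,211,0,0,0],[-160,50,211,0,0,0],[-160,90,211,0,0,0],[-160,90,211,0,0,0],[-160,90,211,0,0,0]]]'

```text
time: 7.92
tool_pos: [486.1, -57.9, 261.9]
tcp_rot: [179.9, -0.1, 87.4]
ft_force: [-1.0, -0.2, -0.0]
finger_gap: 85.5
grip_force: 0.0
```

```bash
python3 - <<'E'
from bench import r, vision
import cv2,pickle
q=r.sense(); print(q['time'],q['tool_pos'],q['tcp_rot'])
s=vision.snapshot("wrist"); pickle.dump(s,open('w2.pkl','wb'))
cv2.imwrite('pics/w2.png',cv2.resize(s['img'],(800,600),interpolation=cv2.INTER_CUBIC))
E
```

```text
7.9167 [486.09716267 -57.94723634 261.88826204] [ 1.79884608e+02 -7.23994319e-02  8.73699390e+01]
```

View pics/w2.png

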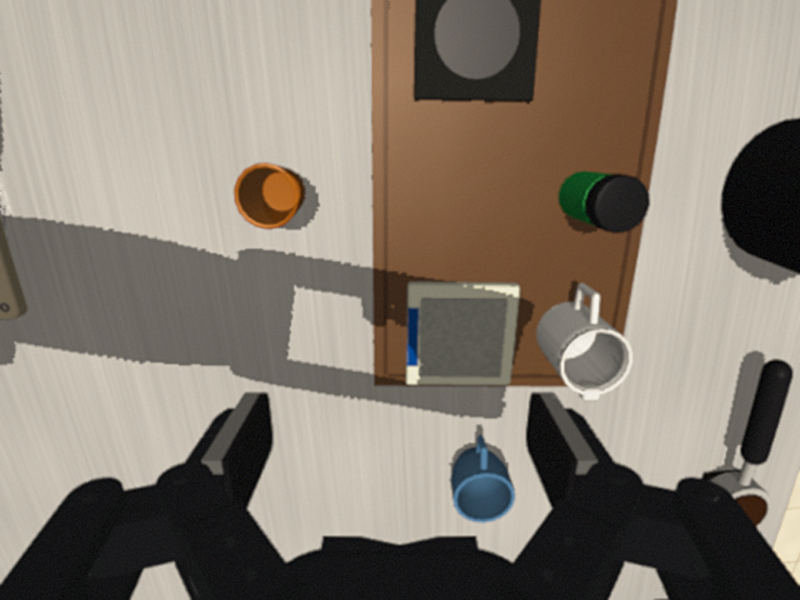

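The pitcher stands behind the scale, rim centre (595,358). The plate centre is at (462,338), the disc centre at (477,35), the shot glass rim at (268,195) and the cup rim at (483,490).

```bash
python3 - <<'E'
from h import *
s=pickle.load(open('w2.pkl','rb'))
for k,(z,p) in {'pit':(75,(595,358)),'plate':(21,(462,338)),'disc':(11,(477,35)),'padc1':(11,(415,99)),'padc2':(11,(535,101)),'cup':(58,(483,490)),'cuph':(42,(481,438)),'c1':(20,(409,281)),'c2':(20,(519,286)),'c3':(20,(512,385)),'c4':(20,(405,383)),'glass':(55,(268,195)),'shk':(82,(617,203))}.items(): print(k,onz(s,np.array(p)*.7,z).round(1))
E
```

```text
pit [ 647.2 -146.8]
plate [ 542.6 -146.6]
disc [556.9 110.4]
padc1 [505.8  64.5]
padc2 [605.3  59.2]
cup [ 558.9 -294. ]
cuph [ 558.7 -244.5]
c1 [494.7 -88.7]
c2 [595.  -97.9]
c3 [ 592.4 -199.8]
c4 [ 486.9 -192.4]
glass [386.9  -3.8]
shk [648.7 -18.4]
```

```bash
cat >> h.py <<'E'
def circ(x,y,z,rad):
    a=np.linspace(0,2*np.pi,60); return np.c_[x+rad*np.cos(a),y+rad*np.sin(a),0*a+z]
def sq(x,y,z,hw,yaw):
    c=np.array([[1,1],[1,-1],[-1,-1],[-1,1],[1,1]])*hw; y_=np.deg2rad(yaw)
    return np.c_[c@np.array([[np.cos(y_),np.sin(y_)],[-np.sin(y_),np.cos(y_)]])+[x,y],np.full(5,z)]
def overlay(s,box,k,curves):
    x,y,w,h=box; im=cv2.resize(s['img'][y:y+h,x:x+w],None,fx=k,fy=k,interpolation=cv2.INTER_CUBIC)
    for P,col in curves:
        q=((proj(s,P)-[x,y]+.5)*k-.5).round().astype(int); cv2.polylines(im,[q],False,col,1)
    return im
E
python3 - <<'E'
from h import *
s=pickle.load(open('w2.pkl','rb'))
Y=(0,255,255);M=(255,0,255);G=(0,255,0)
c=[(circ(648.5,-151.5,75,29),Y),(circ(648.5,-151.5,3,31),G),(sq(542,-145,21,40,-2.9),M),(sq(555.2,114.7,11,50,-2.9),M),(circ(555.2,114.7,11,36),G)]
im=overlay(s,(240,180,210,110),3.8,c[:3]); 
im2=overlay(s,(240,0,210,75),2.5,c[3:])
print(im.shape,im2.shape)
o=np.zeros((600,798,3),np.uint8); o[:418]=im; o[418:418+182,:525]=im2[:182]
cv2.imwrite('pics/o2.png',o)
E
```

```text
(418, 798, 3) (188, 525, 3)
```

View pics/o2.png

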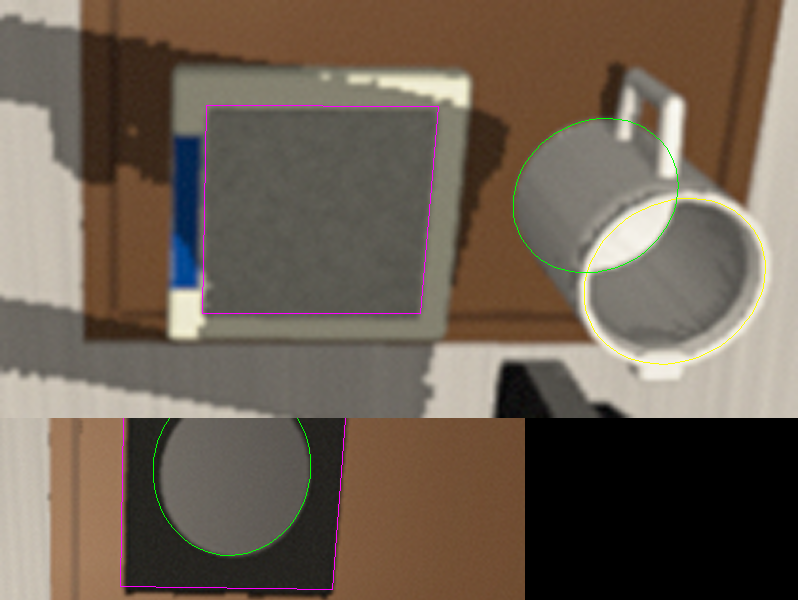

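The overlay fits the plate, pad and pitcher within about 1 mm, and the pitcher gap is about 24 mm. Next is the tamper.

Emit:
step_arm --targets '[[[-20,60,0,0,0,0],[-30,98,-5,0,0,0],[-42,136,-10,0,0,0],[-54,174,-10,0,0,0],[-66,212,-10,0,0,0],[-78,250,-10,0,0,0],[-90,288,-10,0,0,0],[-102,322,-10,0,0,0],[-114,350,-10,0,0,0],[-121.4,367.5,-10,0,0,0],[-121.4,367.5,-10,0,0,0],[-121.4,367.5,-10,0,0,0]]]'

```text
time: 8.97
tool_pos: [367.1, 306.6, 249.9]
tcp_rot: [180.0, 0.0, 87.4]
ft_force: [-0.8, -0.5, 0.1]
finger_gap: 85.5
grip_force: 0.0
```

```bash
python3 - <<'E'
from bench import r, vision
from h import *
q=r.sense(); print(q['time'],q['tool_pos'],q['tcp_rot'])
s=vision.snapshot("wrist"); pickle.dump(s,open('w3.pkl','wb'))
Y=(0,255,255);G=(0,255,0)
cv2.imwrite('pics/w3.png',overlay(s,(0,0,560,420),1.42857,[(circ(367,306,22,29),Y),(circ(367,306,74,17),G),(circ(539,324,34,29),Y)]))
E
```

```text
8.9667 [367.10339784 306.61858871 249.93770324] [1.79980209e+02 2.34716955e-02 8.73840309e+01]
```

View pics/w3.png

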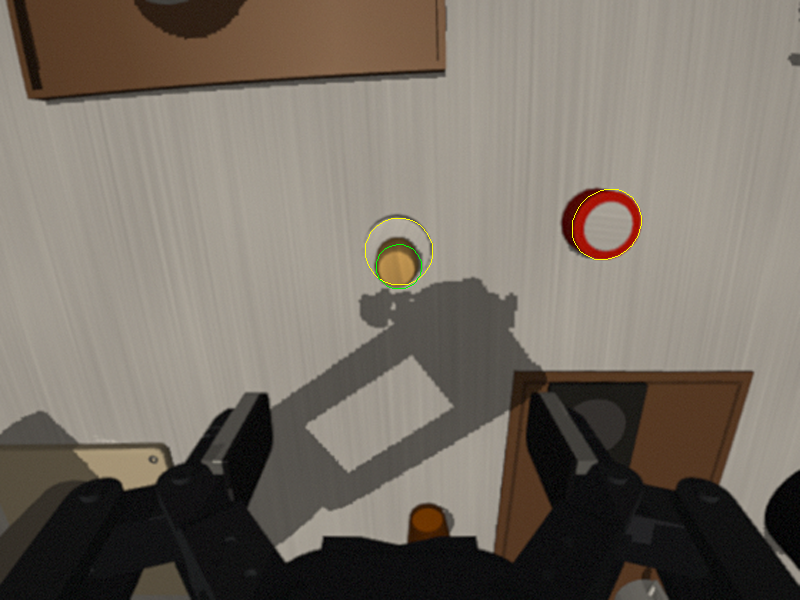

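The estimates fit: tamper at (367,306.5), seen near (398,255), and leveller at (538.5,324), seen at (605,224). I'll go down on the wooden handle.

Emit:
step_arm --targets '[[[-0.5,1,-20,0,0,0],[-0.5,1,-55,0,0,0],[-0.5,1,-90,0,0,0],[-0.5,1,-120,0,0,0],[-0.5,1,-147,0,0,0],[-0.5,1,-168,0,0,0],[-0.5,1,-182,0,0,0],[-0.5,1,-187,0,0,0],[-0.5,1,-187,0,0,0]]]'

```text
time: 9.77
tool_pos: [366.4, 305.3, 61.5]
tcp_rot: [-179.9, 0.1, 87.1]
ft_force: [-0.5, -0.2, -0.1]
finger_gap: 85.2
grip_force: 0.0
```

Emit:
step_arm --targets '[[[0,0,0,0,0,0],[0,0,0,0,0,0],[0,0,0,0,0,0],[0,0,0,0,0,0],[0,0,0,0,0,0],[0,0,0,0,0,0],[0,0,0,0,0,0],[0,0,0,0,0,0],[0,0,0,0,0,0]]]' --fingers 1 --newtons 40

```text
time: 10.52
tool_pos: [367.2, 307.8, 64.0]
tcp_rot: [179.9, -0.1, 87.3]
ft_force: [-1.6, -0.0, 5.8]
finger_gap: 30.1
grip_force: 39.1
```

Emit:
step_arm --targets '[[[0,0,5,0,0,0],[0,0,15,0,0,0],[0,0,32,0,0,0],[0,0,50,0,0,0],[0,0,66,0,0,0],[0,0,75,0,0,0],[0,0,80,0,0,0],[0,0,80,0,0,0]]]'

```text
time: 11.18
tool_pos: [367.0, 307.4, 144.0]
tcp_rot: [179.9, -0.1, 87.3]
ft_force: [0.4, 0.4, -3.3]
finger_gap: 29.7
grip_force: 40.0
```

Emit:
step_arm --targets '[[[6,-6,0,0,0,0],[20,-20,0,0,0,0],[40,-41,0,0,0,0],[62,-63,0,0,0,0],[84,-86,0,0,0,0],[106,-108,0,0,0,0],[128,-131,0,0,0,0],[150,-153,0,0,0,0],[168,-172,0,0,0,0],[181,-185,0,0,0,0],[188.5,-192.5,0,0,0,0],[188.5,-192.5,0,0,0,0]]]'

```text
time: 12.18
tool_pos: [555.5, 112.3, 141.2]
tcp_rot: [-179.9, 0.1, 87.1]
ft_force: [1.0, -0.4, -3.1]
finger_gap: 29.7
grip_force: 40.1
```

Emit:
step_arm --targets '[[[0,0,0,0,0,0],[0,0,-12,0,0,0],[0,0,-28,0,0,0],[0,0,-43,0,0,0],[0,0,-54,0,0,0],[0,0,-60,0,0,0],[0,0,-62,0,0,0],[0,0,-62,0,0,0],[0,0,-62,0,0,0]]]'

```text
time: 12.93
tool_pos: [555.4, 114.8, 81.3]
tcp_rot: [179.9, -0.0, 87.3]
ft_force: [-0.3, 0.1, -3.4]
finger_gap: 29.8
grip_force: 40.0
```

```bash
python3 - <<'E'
from bench import r, vision
from h import *
q=r.sense(); print(q['time'],q['tool_pos'],q['tcp_rot'],q['finger_gap'])
Y=(0,255,255);G=(0,255,0)
c=[(circ(555.2,114.7,18,29),Y),(circ(555.2,114.7,40,29),Y),(circ(555.2,114.7,11,36),G)]
ims=[]
for n,b in (('scene',(270,160,110,120)),('side',(190,200,110,120))):
    s=vision.snapshot(n); ims.append(overlay(s,b,3.6,c))
cv2.imwrite('pics/t1.png',np.hstack(ims))
E
```

```text
12.9333 [555.3517862  114.84848265  81.34315759] [ 1.79944899e+02 -1.05113151e-02  8.72707298e+01] 29.782631055576488
```

View pics/t1.png

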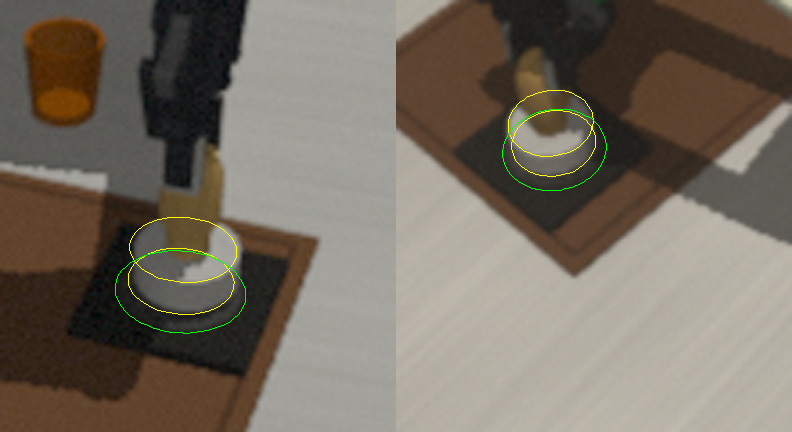

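The tamper hangs upright over the pad's disc within about 1–2 mm in both views. I'll set it down.

Emit:
step_arm --targets '[[[0,-0.5,-3,0,0,0],[0,-0.5,-5,0,0,0],[0,-0.5,-6,0,0,0],[0,-0.5,-7,0,0,0],[0,-0.5,-7.5,0,0,0],[0,-0.5,-7.5,0,0,0],[0,-0.5,-7.5,0,0,0]]]'

```text
time: 13.62
tool_pos: [555.7, 114.2, 75.3]
tcp_rot: [179.9, -0.0, 87.3]
ft_force: [-6.3, 0.2, 11.9]
finger_gap: 30.0
grip_force: 42.8
```

Emit:
step_arm --targets '[[[0,0,0,0,0,0],[0,0,0,0,0,0],[0,0,0,0,0,0],[0,0,0,0,0,0],[0,0,0,0,0,0],[0,0,0,0,0,0],[0,0,0,0,0,0],[0,0,0,0,0,0]]]' --fingers -1

```text
time: 14.28
tool_pos: [554.9, 114.0, 73.1]
tcp_rot: [-180.0, 0.0, 87.2]
ft_force: [-0.1, 0.3, -0.5]
finger_gap: 85.4
grip_force: 0.0
```

Emit:
step_arm --targets '[[[0,0,15,0,0,0],[0,0,45,0,0,0],[0,0,80,0,0,0],[0,0,110,0,0,0],[0,20,130,0,0,0],[-4,55,140,0,0,0],[-7,92,140,0,0,0],[-10,130,140,0,0,0],[-13,168,140,0,0,0],[-16.5,200,140,0,0,0],[-16.5,210,140,0,0,0],[-16.5,210,140,0,0,0]]]'

```text
time: 15.28
tool_pos: [537.6, 326.7, 212.8]
tcp_rot: [-180.0, -0.0, 87.5]
ft_force: [0.2, 0.2, 0.2]
finger_gap: 85.3
grip_force: 0.0
```

```bash
python3 - <<'E'
from bench import r, vision
from h import *
q=r.sense(); print(q['time'],q['tool_pos'],q['tcp_rot'],q['finger_gap'])
Y=(0,255,255);G=(0,255,0)
c=[(circ(555.2,114.7,33,29),Y),(circ(555.2,114.7,11,36),G)]
s=vision.snapshot('wrist'); a=overlay(s,(0,0,560,420),.95,[(circ(538.5,324,34,29),Y)])
s=vision.snapshot('side'); pickle.dump(s,open('side2.pkl','wb')); b=overlay(s,(180,190,130,200),2,c)
o=np.zeros((400,800,3),np.uint8);o[:399,:532]=a[:400];o[:400,533:793]=b
cv2.imwrite('pics/l1.png',o)
E
```

```text
15.2833 [537.63044396 326.65416385 212.81397751] [-1.79973057e+02 -1.69983292e-02  8.74557484e+01] 85.28574212625739
```

View pics/l1.png

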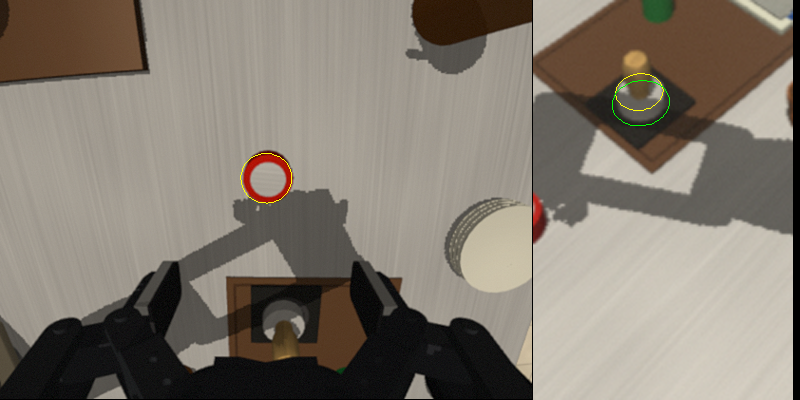

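The tamper stands upright on the disc. The leveller overlay at (267,178) fits. I'll go down on it.

Emit:
step_arm --targets '[[[0,0,-20,0,0,0],[0,0,-55,0,0,0],[0,0,-90,0,0,0],[0,0,-120,0,0,0],[0,0,-147,0,0,0],[0,0,-167,0,0,0],[0,0,-179,0,0,0],[0,0,-184,0,0,0],[0,0,-184,0,0,0]]]'

```text
time: 16.13
tool_pos: [538.3, 322.6, 28.4]
tcp_rot: [-179.9, 0.1, 87.2]
ft_force: [0.1, -0.3, 0.1]
finger_gap: 85.4
grip_force: 0.0
```

Emit:
step_arm --targets '[[[0,0,0,0,0,0],[0,0,0,0,0,0],[0,0,0,0,0,0],[0,0,0,0,0,0],[0,0,0,0,0,0],[0,0,0,0,0,0],[0,0,0,0,0,0],[0,0,0,0,0,0]]]' --fingers 1 --newtons 40

```text
time: 16.8
tool_pos: [538.4, 324.1, 29.2]
tcp_rot: [-180.0, 0.0, 87.3]
ft_force: [0.3, 0.3, 0.3]
finger_gap: 0.1
grip_force: 0.0
```

Emit:
step_arm --targets '[[[0,0,5,0,0,0],[0,0,15,0,0,0],[0,0,35,0,0,0],[0,0,60,0,0,0],[0,0,85,0,0,0],[0,0,110,0,0,0],[0,0,130,0,0,0],[0,0,145,0,0,0],[0,0,150,0,0,0],[0,0,150,0,0,0]]]'

```text
time: 17.63
tool_pos: [539.7, 324.7, 182.1]
tcp_rot: [179.8, -0.1, 87.3]
ft_force: [0.1, -0.4, -0.9]
finger_gap: -0.4
grip_force: 0.0
```

```bash
python3 - <<'E'
from bench import r, vision
from h import *
q=r.sense(); print(q['time'],q['tool_pos'],q['finger_gap'],q['grip_force'])
s=vision.snapshot('wrist'); a=overlay(s,(0,0,560,420),.95,[])
t=vision.snapshot('side'); b=overlay(t,(120,240,130,100),2,[])
o=np.zeros((400,800,3),np.uint8);o[:399,:532]=a[:400];o[:200,533:793]=b
pickle.dump((s,t),open('l2.pkl','wb'))
cv2.imwrite('pics/l2.png',o)
E
```

```text
17.6333 [539.66568645 324.65625037 182.07072205] -0.4365662621198016 0.0
```

View pics/l2.png

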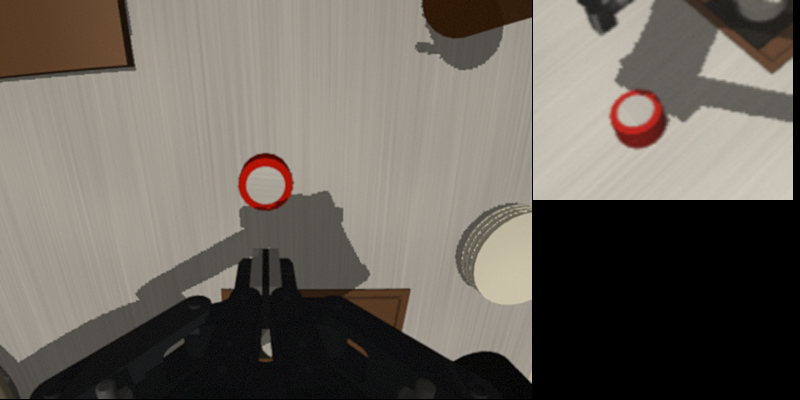

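The leveller still stands upright near its old place, top centre at (266,184), and the fingers are shut empty.

```bash
python3 - <<'E'
from h import *
s,t=pickle.load(open('l2.pkl','rb'))
for im,S,n in((s['img'],s,'w'),(t['img'],t,'side')):
    h=cv2.cvtColor(im,cv2.COLOR_BGR2HSV); m=((h[...,0]<6)|(h[...,0]>174))&(h[...,1]>180)&(h[...,2]>110)
    k,l,st,c=cv2.connectedComponentsWithStats(m.astype(np.uint8)); i=1+st[1:,4].argmax(); print(n,st[i])
    if n=='w':
        x,y,w,hh=st[i][:4]; print(onz(S,(x+(w-1)/2,y+(hh-1)/2),34))
print(onz(s,(266/.95,185.5/.95),37), onz(t,np.array([635/2-533/2+120,110/2+240]),37))
E
```

```text
w [251 166  57  54 983]
[540.39227509 325.38025088]
side [159 286  26  27 194]
[541.26365341 323.35796744] [538.97772167 325.14889441]
```

```bash
python3 - <<'E'
from h import *
s,t=pickle.load(open('l2.pkl','rb')); w3=pickle.load(open('w3.pkl','rb'))
print('closed tip px',(266/.95,249/.95)); 
for d in (-20,-10,0,10,22,30): print(d,proj(s,[539.7,324.7,182.1-d])[0].round(),'| side',proj(t,[539.7,324.7,182.1-d])[0].round())
print('open tip px',(270*.7,395*.7),(528*.7,395*.7))
for d in (-20,-10,0,10,22): print(d,proj(w3,[[367.1-42,306.6,249.9-d],[367.1+42,306.6,249.9-d]]).round().tolist())
b=overlay(t,(100,180,160,130),4.6,[])
cv2.imwrite('pics/l3.png',b)
E
```

```text
closed tip px (280.0, 262.10526315789474)
-20 [279. 285.] | side [154. 249.]
-10 [279. 275.] | side [155. 253.]
0 [279. 265.] | side [156. 256.]
10 [279. 257.] | side [158. 259.]
22 [279. 248.] | side [159. 262.]
30 [279. 243.] | side [160. 264.]
open tip px (189.0, 276.5) (369.59999999999997, 276.5)
-20 [[192.0, 288.0], [366.0, 282.0]]
-10 [[197.0, 278.0], [361.0, 271.0]]
0 [[201.0, 268.0], [356.0, 262.0]]
10 [[205.0, 260.0], [352.0, 254.0]]
22 [[210.0, 251.0], [348.0, 245.0]]
```

View pics/l3.png

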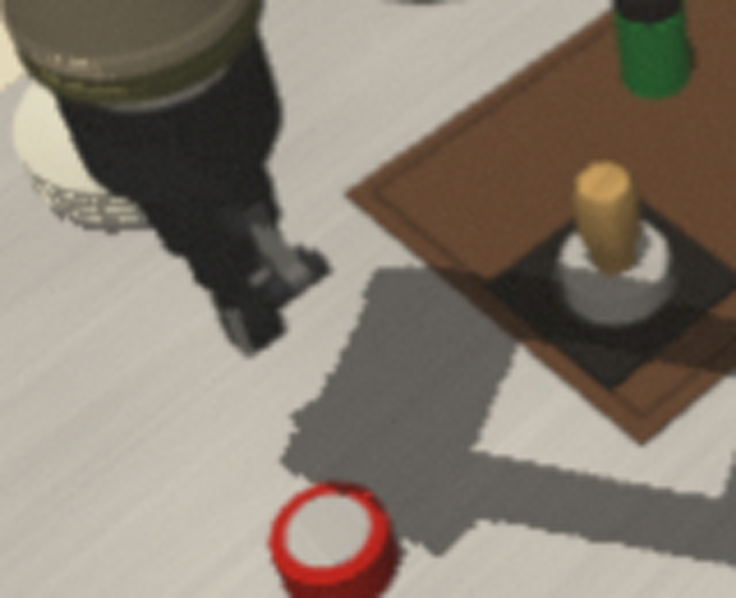

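The pictures show the fingertips sit about 20 mm further back than stated: about 3 mm ahead of the TCP when shut and about 12 mm behind it when open. The fingers therefore closed above the puck. I'll retry lower.

Emit:
step_arm --targets '[[[1,0.5,-20,0,0,0],[1,0.5,-30,0,0,0],[1,0.5,-40,0,0,0],[1,0.5,-55,0,0,0],[1,0.5,-75,0,0,0],[1,0.5,-100,0,0,0],[1,0.5,-125,0,0,0],[1,0.5,-145,0,0,0],[1,0.5,-160,0,0,0],[1,0.5,-167,0,0,0],[1,0.5,-169,0,0,0],[1,0.5,-169,0,0,0]]]' --fingers -1

```text
time: 18.73
tool_pos: [538.9, 324.2, 9.4]
tcp_rot: [-179.9, 0.0, 87.2]
ft_force: [-1.1, 0.5, 0.3]
finger_gap: 85.5
grip_force: 0.0
```

Emit:
step_arm --targets '[[[0,0,0,0,0,0],[0,0,0,0,0,0],[0,0,0,0,0,0],[0,0,0,0,0,0],[0,0,0,0,0,0],[0,0,0,0,0,0],[0,0,0,0,0,0],[0,0,0,0,0,0]]]' --fingers 1 --newtons 40

```text
time: 19.4
tool_pos: [540.7, 325.2, 12.1]
tcp_rot: [179.9, -0.1, 87.3]
ft_force: [-0.3, -0.8, 6.9]
finger_gap: 56.1
grip_force: 42.5
```

Emit:
step_arm --targets '[[[0,0,5,0,0,0],[0,0,15,0,0,0],[0,0,35,0,0,0],[0,0,60,0,0,0],[0,0,85,0,0,0],[0,0,110,0,0,0],[0,0,130,0,0,0],[0,0,145,0,0,0],[0,0,155,0,0,0],[0,0,155,0,0,0]]]'

```text
time: 20.23
tool_pos: [540.9, 325.3, 168.9]
tcp_rot: [179.8, -0.1, 87.2]
ft_force: [1.1, -0.1, -1.0]
finger_gap: 56.0
grip_force: 43.1
```

Emit:
step_arm --targets '[[[0,-6,0,0,0,-0.08],[0,-20,0,0,0,-0.16],[1,-40,0,0,0,-0.24],[1,-60,0,0,0,-0.32],[2,-80,0,0,0,-0.4],[2,-100,0,0,0,-0.48],[3,-120,0,0,0,-0.56],[3,-140,0,0,0,-0.64],[4,-155,0,0,0,-0.71],[4,-165,0,0,0,-0.76],[4.5,-170,0,0,0,-0.785],[4.5,-170,0,0,0,-0.785]]]'

```text
time: 21.23
tool_pos: [543.4, 153.5, 164.1]
tcp_rot: [-180.0, 0.1, 42.2]
ft_force: [-0.4, 0.1, -1.8]
finger_gap: 56.0
grip_force: 43.0
```

Emit:
step_arm --targets '[[[0,-6,0,0,0,-0.08],[0,-20,0,0,0,-0.16],[1,-40,0,0,0,-0.24],[1,-60,0,0,0,-0.32],[2,-80,0,0,0,-0.4],[2,-100,0,0,0,-0.48],[3,-120,0,0,0,-0.56],[3,-140,0,0,0,-0.64],[4,-155,0,0,0,-0.71],[4,-165,0,0,0,-0.76],[4.5,-169.5,0,0,0,-0.785],[4.5,-169.5,0,0,0,-0.785]]]'

```text
time: 22.23
tool_pos: [548.4, -15.1, 164.8]
tcp_rot: [-180.0, 0.0, -2.7]
ft_force: [0.4, -0.3, -1.5]
finger_gap: 55.7
grip_force: 43.0
```

Emit:
step_arm --targets '[[[0,0,0,0,0,0],[0,0,-15,0,0,0],[0,0,-35,0,0,0],[0,0,-55,0,0,0],[0,0,-75,0,0,0],[0,0,-95,0,0,0],[0,0,-112,0,0,0],[0,0,-125,0,0,0],[0,0,-135,0,0,0],[0,0,-140,0,0,0],[0,0,-140,0,0,0],[0,0,-140,0,0,0]]]'

```text
time: 23.23
tool_pos: [548.9, -14.8, 25.7]
tcp_rot: [-180.0, -0.0, -2.7]
ft_force: [-0.1, -0.1, -2.1]
finger_gap: 56.4
grip_force: 43.0
```

Emit:
step_arm --targets '[[[0,0,-4,0,0,0],[0,0,-7,0,0,0],[0,0,-9,0,0,0],[0,0,-10.5,0,0,0],[0,0,-11.5,0,0,0],[0,0,-12,0,0,0],[0,0,-12,0,0,0]]]'

```text
time: 23.82
tool_pos: [549.0, -15.0, 15.0]
tcp_rot: [180.0, -0.0, -2.7]
ft_force: [-7.1, 0.9, 12.6]
finger_gap: 56.1
grip_force: 44.6
```

Emit:
step_arm --targets '[[[0,0,0,0,0,0],[0,0,0,0,0,0],[0,0,0,0,0,0],[0,0,0,0,0,0],[0,0,0,0,0,0],[0,0,0,0,0,0],[0,0,0,0,0,0],[0,0,0,0,0,0]]]' --fingers -1

```text
time: 24.48
tool_pos: [548.4, -14.9, 13.1]
tcp_rot: [-180.0, 0.0, -2.7]
ft_force: [0.6, -0.5, -0.1]
finger_gap: 85.7
grip_force: 0.0
```

Emit:
step_arm --targets '[[[0,0,15,0,0,0],[0,0,45,0,0,0],[0,0,85,0,0,0],[0,0,125,0,0,0],[0,0,165,0,0,0],[0,0,200,0,0,0],[0,0,230,0,0,0],[-10,0,240,0,0,0],[-30,0,240,0,0,0],[-30,0,240,0,0,0],[-30,0,240,0,0,0]]]'

```text
time: 25.4
tool_pos: [518.2, -14.9, 253.5]
tcp_rot: [180.0, -0.0, -2.7]
ft_force: [-0.5, 0.7, 0.9]
finger_gap: 85.5
grip_force: 0.0
```

```bash
python3 - <<'E'
from bench import r, vision
from h import *
q=r.sense(); print(q['time'],q['tool_pos'],q['tcp_rot'],q['joint_pos'])
Y=(0,255,255);G=(0,255,0);M=(255,0,255)
s=vision.snapshot('wrist'); pickle.dump(s,open('w4.pkl','wb'))
cv2.imwrite('pics/w4.png',overlay(s,(0,0,560,420),1.42857,[(sq(542,-145,21,40,-2.9),M),(circ(548.6,-15.2,37,29),Y),(circ(555.2,114.7,33,29),Y),(sq(555.2,114.7,11,50,-2.9),M),(circ(649,-151,75,29),Y)]))
E
```

```text
25.4 [518.2244182  -14.94478396 253.45012478] [ 1.79997412e+02 -4.40221201e-02 -2.70966346e+00] [-7.32020502e+00 -5.94645169e+00  9.55080548e+01  9.59349879e-04
  9.03943092e+01  8.53894664e+01]
```

View pics/w4.png

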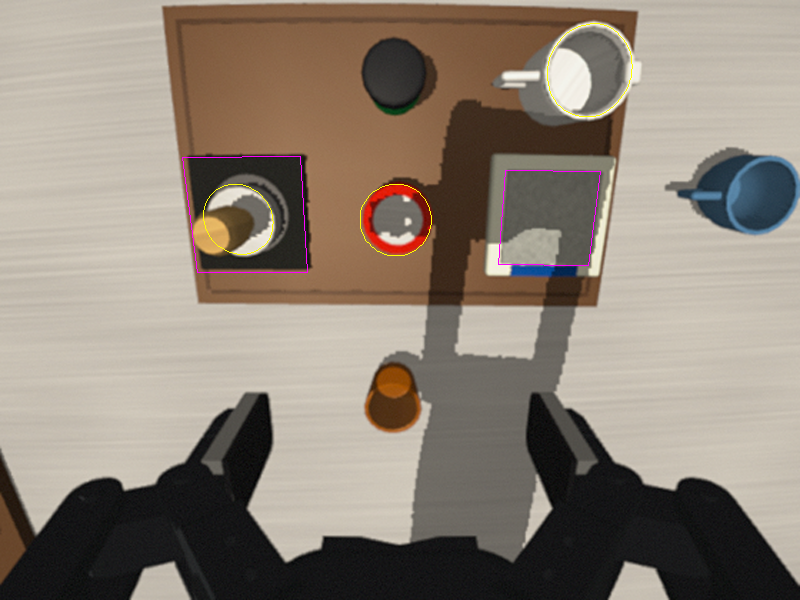

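All three stand in place. The tamper base lies on the disc at (239,220), the leveller is at (396,220), the pitcher rim is at (590,70), and the bystanders are unmoved. Next is the cup, rim at about (762,194).

Emit:
step_arm --targets '[[[19,-141,-7,0,0,0.785],[19,-141,-7,0,0,0.785],[19,-141,-7,0,0,0.785],[19,-141,-7,0,0,0.785],[19,-141,-7,0,0,0.785],[19,-141,-7,0,0,0.785],[19,-141,-7,0,0,0.785],[19,-141,-7,0,0,0.785]]]'

```text
time: 26.12
tool_pos: [537.6, -156.3, 245.1]
tcp_rot: [-179.9, 0.0, 42.4]
ft_force: [0.7, -0.5, 0.1]
finger_gap: 85.4
grip_force: 0.0
```

Emit:
step_arm --targets '[[[19.5,-141,-7,0,0,0.785],[19.5,-141,-7,0,0,0.785],[19.5,-141,-7,0,0,0.785],[19.5,-141,-7,0,0,0.785],[19.5,-141,-7,0,0,0.785],[19.5,-141,-7,0,0,0.785],[19.5,-141,-7,0,0,0.785],[19.5,-141,-7,0,0,0.785],[19.5,-141,-7,0,0,0.785],[19.5,-141,-7,0,0,0.785]]]'

```text
time: 26.95
tool_pos: [557.1, -296.7, 238.8]
tcp_rot: [-180.0, -0.0, 87.1]
ft_force: [1.1, 0.3, 0.6]
finger_gap: 85.5
grip_force: 0.0
```

```bash
python3 - <<'E'
from bench import r, vision
from h import *
q=r.sense(); print(q['time'],q['tool_pos'],q['tcp_rot'],q['joint_pos'][5])
Y=(0,255,255);G=(0,255,0);M=(255,0,255)
s=vision.snapshot('wrist'); pickle.dump(s,open('w5.pkl','wb'))
cv2.imwrite('pics/w5.png',overlay(s,(180,60,260,195),3.05,[(sq(542,-145,21,40,-2.9),M),(circ(557,-297,58,31),Y),(np.array([[557,-297,42],[557,-243,42]]),G),(circ(648.5,-151,3,31),G)]))
E
```

```text
26.95 [ 557.10671826 -296.73385017  238.82233684] [-1.79978558e+02 -1.40958551e-02  8.70989238e+01] -29.793796327845065
```

View pics/w5.png

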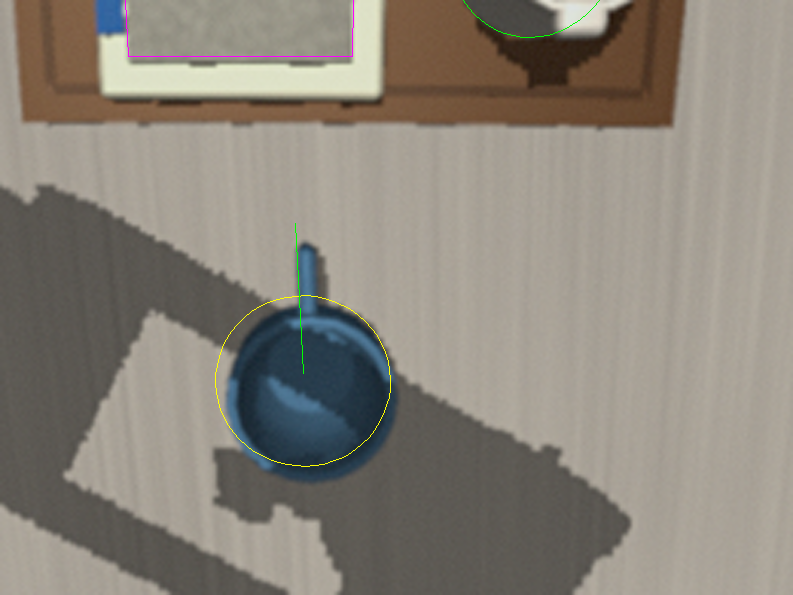

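The cup rim centre is at (312,394) against the drawn (303,381), so the cup is at about (560,-301) with its handle nearly along +y.

Emit:
step_arm --targets '[[[3,-4,-20,0,0,0],[3,-4,-55,0,0,0],[3,-4,-90,0,0,0],[3,-4,-125,0,0,0],[3,-4,-155,0,0,0],[3,-4,-180,0,0,0],[3,-4,-200,0,0,0],[3,-4,-210,0,0,0],[3,-4,-214,0,0,0],[3,-4,-215,0,0,0],[3,-4,-215,0,0,0]]]'

```text
time: 27.92
tool_pos: [560.8, -301.4, 25.5]
tcp_rot: [179.9, 0.1, 87.2]
ft_force: [0.5, -0.2, 0.1]
finger_gap: 85.6
grip_force: 0.0
```

Emit:
step_arm --targets '[[[0,0,0,0,0,0],[0,0,0,0,0,0],[0,0,0,0,0,0],[0,0,0,0,0,0],[0,0,0,0,0,0],[0,0,0,0,0,0],[0,0,0,0,0,0],[0,0,0,0,0,0]]]' --fingers 1 --newtons 35

```text
time: 28.58
tool_pos: [561.2, -301.7, 26.2]
tcp_rot: [179.9, 0.1, 87.2]
ft_force: [-0.8, 0.1, 6.1]
finger_gap: 59.5
grip_force: 38.8
```

Emit:
step_arm --targets '[[[0,0,5,0,0,0],[0,0,15,0,0,0],[0,0,32,0,0,0],[0,0,52,0,0,0],[0,0,70,0,0,0],[0,0,85,0,0,0],[0,0,95,0,0,0],[0,0,100,0,0,0],[0,0,100,0,0,0]]]'

```text
time: 29.33
tool_pos: [560.7, -301.4, 125.9]
tcp_rot: [179.9, 0.1, 87.3]
ft_force: [0.5, 0.1, -1.4]
finger_gap: 59.8
grip_force: 38.4
```

Emit:
step_arm --targets '[[[-1,6,0,0,0,0],[-2,18,0,0,0,0],[-4,36,0,0,0,0],[-6,56,0,0,0,0],[-9,76,0,0,0,0],[-11,96,0,0,0,0],[-14,116,0,0,0,0],[-16,134,0,0,0,0],[-18,148,0,0,0,0],[-18,156,0,0,0,0],[-18,156,0,0,0,0],[-18,156,0,0,0,0]]]'

```text
time: 30.33
tool_pos: [541.9, -144.7, 124.0]
tcp_rot: [-180.0, 0.0, 87.3]
ft_force: [0.3, -0.0, -2.1]
finger_gap: 59.7
grip_force: 38.4
```

Emit:
step_arm --targets '[[[0,0,-10,0,0,0],[0,0,-25,0,0,0],[0,0,-40,0,0,0],[0,0,-54,0,0,0],[0,0,-64,0,0,0],[0,0,-70,0,0,0],[0,0,-71,0,0,0],[0,0,-71,0,0,0],[0,0,-71,0,0,0]]]'

```text
time: 31.08
tool_pos: [542.6, -145.4, 53.9]
tcp_rot: [179.9, 0.0, 87.2]
ft_force: [0.9, -0.1, -2.0]
finger_gap: 59.5
grip_force: 38.4
```

```bash
python3 - <<'E'
from bench import r, vision
from h import *
q=r.sense(); print(q['time'],q['tool_pos'],q['tcp_rot'],q['ft_force'])
Y=(0,255,255);G=(0,255,0);M=(255,0,255)
c=[(circ(542,-145,29,20),Y),(circ(542,-145,66+21,31),Y),(sq(542,-145,21,40,-2.9),M)]
ims=[]
for n,b in (('scene',(130,140,120,130)),('side',(270,110,110,130))):
    s=vision.snapshot(n); ims.append(overlay(s,b,3.4,c))
cv2.imwrite('pics/c1.png',np.hstack(ims))
E
```

```text
31.0833 [ 542.5633901  -145.35866177   53.93172863] [1.79934664e+02 2.07379610e-02 8.72356814e+01] [ 0.85149223 -0.12065883 -2.0200542 ]
```

View pics/c1.png

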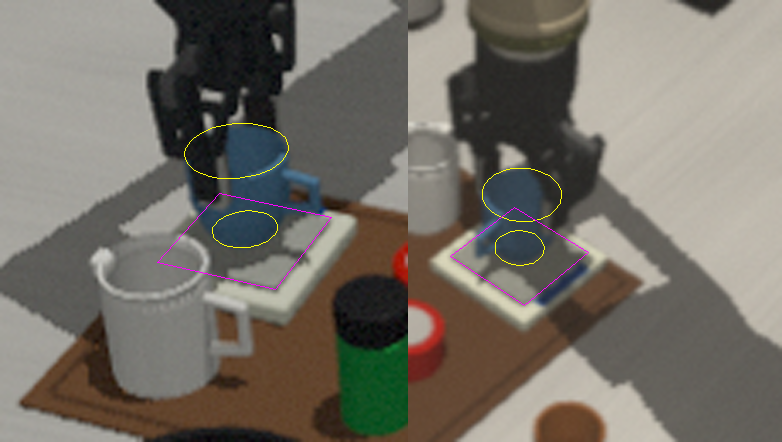

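The cup hangs upright over the middle of the plate in both views, with the gripper clear of the pitcher. I'll lower and release.

Emit:
step_arm --targets '[[[0,0,-3,0,0,0],[0,0,-5,0,0,0],[0,0,-6.5,0,0,0],[0,0,-7.5,0,0,0],[0,0,-8,0,0,0],[0,0,-8,0,0,0],[0,0,-8,0,0,0]]]'

```text
time: 31.77
tool_pos: [542.3, -145.0, 47.2]
tcp_rot: [180.0, 0.0, 87.3]
ft_force: [-7.7, 1.7, 15.1]
finger_gap: 59.8
grip_force: 40.2
```

Emit:
step_arm --targets '[[[0,0,0,0,0,0],[0,0,0,0,0,0],[0,0,0,0,0,0],[0,0,0,0,0,0],[0,0,0,0,0,0],[0,0,0,0,0,0],[0,0,0,0,0,0]]]' --fingers -0.8

```text
time: 32.35
tool_pos: [541.9, -144.9, 45.0]
tcp_rot: [-180.0, -0.0, 87.2]
ft_force: [-0.3, 0.7, -0.0]
finger_gap: 77.0
grip_force: 0.0
```

Emit:
step_arm --targets '[[[0,0,8,0,0,0],[0,0,25,0,0,0],[0,0,55,0,0,0],[0,0,90,0,0,0],[0,0,125,0,0,0],[0,0,155,0,0,0],[0,0,180,0,0,0],[-40,0,210,0,0,0],[-75,0,220,0,0,0],[-90,0,220,0,0,0],[-90,0,220,0,0,0],[-90,0,220,0,0,0]]]'

```text
time: 33.35
tool_pos: [451.8, -145.2, 266.5]
tcp_rot: [179.9, 0.0, 87.2]
ft_force: [0.5, -0.1, 0.7]
finger_gap: 77.0
grip_force: 0.0
```

```bash
python3 - <<'E'
from bench import r, vision
from h import *
q=r.sense(); print(q['time'],q['tool_pos'])
Y=(0,255,255);G=(0,255,0);M=(255,0,255)
c=[(circ(542,-145,79,31),Y),(sq(542,-145,21,40,-2.9),M),(circ(649,-150.5,75,29),Y),(circ(555.2,114.7,33,29),Y),(sq(555.2,114.7,11,50,-2.9),M),(circ(548.6,-15.2,37,29),G)]
s=vision.snapshot('wrist'); a=overlay(s,(170,100,280,220),1.9,c)
s=vision.snapshot('side'); b=overlay(s,(160,130,220,170),1.21*1.0,[])
s=vision.snapshot('scene'); d=overlay(s,(120,140,260,190),1.02,[])
o=np.zeros((418,800,3),np.uint8);o[:418,:532]=a;o[:b.shape[0],533:533+b.shape[1]]=b;o[210:210+d.shape[0],533:533+d.shape[1]]=d
cv2.imwrite('pics/f1.png',o)
E
```

```text
33.35 [ 451.83226007 -145.161515    266.47853199]
```

View pics/f1.png

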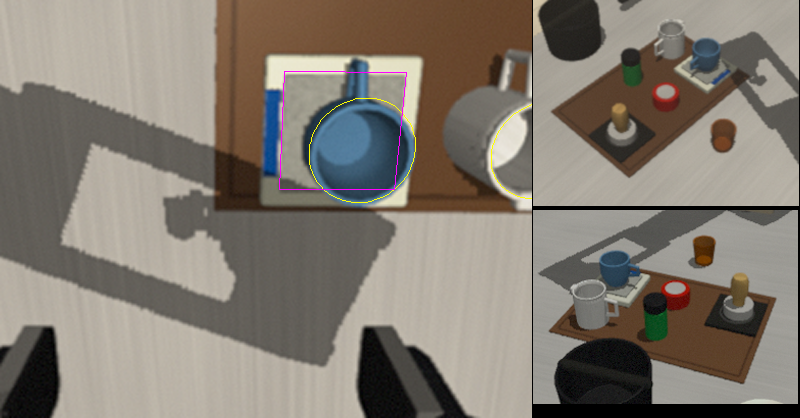

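The final view shows everything upright and in place. The cup rim at (362,150) matches the drawn circle centred on the plate, the arm is clear of everything, and the bystanders are unmoved.

```bash
python3 -c "
from bench import r
print(r.hand_in())"
```

```text
the job is handed in; nothing more can be done
None
```

I handed the job in after 33 s: tamper, leveller and pitcher were in place before the blue cup went on the scale last, everything stands upright, the pitcher gap is about 24 mm, and the shaker and shot glass were not moved; the first leveller grasp closed empty, so I repeated it lower.

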